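# Lock the sample turntable, raise the range three clicks and start the reader

## Task

First turn the sample turntable with a fingertip on its post until the disc's straight flat faces the lock bar, then push the lock bar fully home against the flat. With the turntable locked, turn the range selector three clicks clockwise from where it stands and leave it resting in that click; only then flip the start lever right over to its far side. Leave the other things on the bench where they are.

Things in the scene. Friction and masses are not known exactly. Their poses are not given: they have to be found in the camera images.
- stage: Turntable unit, fixed: black slab 190 x 240 x 30 mm (x, y, z) carrying the disc and lock bar. Origin on the table; x away from the robot, y to its left (before the unit's yaw), z up. Slab spans x -75 to +115, y -120 to +120 mm. The units may stand either way round on the bench.
- hub (a point): Point on the disc's upright axis at its top face, 48 mm above the table; x 0, y -50 mm of stage. Three white caps near it are 2 mm high.
- disc (a joint): Angle of the disc (rad), anticlockwise from above, endless, friction about 0.04 N m. 0 or any whole turn (6.283) = flat squarely facing the lock bar, on the unit's +y side.
- disc_flat (a point): Middle of the disc's flat edge, at the top face. Aluminium disc 110 mm across, 12 mm thick, underside 36 mm above the table; one side is cut off in a straight flat 71 mm long, 42 mm from the axis.
- disc_post (a point): Centre of the top (78 mm above the table) of the round black finger post on the disc: 16 mm across, 30 mm tall, 40 mm from the axis, directly opposite the flat.
- lock_bar (a joint): Travel of the steel lock bar (m): 0 = fully back, 0.040 = fully home on the disc's flat; slides along the unit's -y, friction about 1.5 N, stays where left. Its front face is 72 mm wide, parallel to the unit's x. If the flat does not face it, the disc's round edge stops it about 13 mm short; a flat a few degrees off is squared up by pressing the bar home.
- bar_tab (a point): Middle of the top edge of the back (outer, +y) face of the bar's upright push tab, to be pushed towards the disc: 64 mm wide along the unit's x, 8 mm thick, top 84 mm above the table. At joint value 0 this point is at y +64 mm of the unit. Behind it the slab is clear but for two guide rails 12 mm high at x -45 and +45 mm.
- control: Control unit, fixed: black box 190 x 240 x 60 mm (x, y, z), grey top, carrying the selector and the start lever. Origin on the table; x away from the robot, y to its left (before the unit's yaw), z up. Box spans x -75 to +115, y -120 to +120 mm.
- selector (a joint): Angle of the range selector (rad), growing CLOCKWISE from above. A detent every 0.5236 (30 degrees), seven positions, each with a white dash: 0 (stop, pointer along the unit's +y) to 3.1416 (stop, along -y); 1.571 is along +x. It starts in one of the first three. About 0.15 N m takes it over a detent; past halfway it snaps into the next by itself.
- selector_axis (a point): Point on the selector's upright axis at its top, 102 mm above the table; x -5, y -55 mm of control. A round hub 56 mm across, 12 mm high on the box's top carries a black pointer bar 14 mm wide, 30 mm tall (72 to 102 mm above the table), reaching 48 mm from the axis at its pointing end (white line) and 20 mm at the tail.
- selector_tip (a point): Point on top of the selector's pointer, 45 mm from the axis towards its pointing end.
- start (a joint): Angle of the start lever (rad): 0 = leaning to the control unit's -x (the robot), 1.0 = fully over to +x, its far side. It stays where left; about 1 N at the tip moves it.
- start_tip (a point): Centre of the start lever's round black end: ball 26 mm across on a 60 mm lever of 10 mm rod, pivot 82 mm above the table at x 0, y +75 mm of control, on a steel block 70 x 50 x 25 mm. The tip is about 135 mm above the table at both ends of its swing and travels 58 mm in x.
- jar_stage: Bystander: small white screw-top jar, 38 mm wide, 50 mm tall, standing on the rear ledge of the turntable unit; origin at the centre of its underside. Leave it where it is.
- jar_control: Bystander: small white screw-top jar, 38 mm wide, 50 mm tall, standing on the rear ledge of the control unit; origin at the centre of its underside. Leave it where it is.
- bottle_a: Bystander: clear reagent bottle with a blue cap, 72 mm wide, 150 mm tall; origin at the centre of its underside. Leave it where it is.
- bottle_b: Bystander: larger clear reagent bottle with a blue cap, 80 mm wide, 170 mm tall; origin at the centre of its underside. Leave it where it is.
- beaker: Bystander: empty glass beaker, 80 mm wide, 90 mm tall; origin at the centre of its underside. Leave it where it is.
- tip_box: Bystander: grey closed box, 75 x 90 x 50 mm; origin at the centre of its underside. Leave it where it is.
- pot: Bystander: white capped bottle, 60 mm wide, 90 mm tall; origin at the centre of its underside. Leave it where it is.
- note_pad: Bystander: yellow pad of notes, 76 x 76 x 15 mm; origin at the centre of its underside. Leave it where it is.

How it is judged:
On the way, in this order (a step that is already met when the one before it is completed fails the run):
1. the disc's flat faces the lock bar (within about 16 degrees) (x of disc_flat in the frame of stage between -0.012 and 0.012 m and y of disc_flat in the frame of stage above -0.04 m), for 0.05 s.
2. the lock bar is home against the flat (x of disc_flat in the frame of stage between -0.004 and 0.004 m and y of disc_flat in the frame of stage above -0.04 m and value of joint lock_bar above 0.0365 m), for 0.2 s.
3. the selector has gone three clicks clockwise from its start and rests there (distance of selector_tip from where it was at the start of the episode between 0.0585 and 0.0685 m and value of joint selector above 1.3 rad and velocity of joint selector between -0.1 and 0.1 rad/s), for 0.3 s.
4. the start lever is over on its far side (all of step 2 and distance of selector_tip from where it was at the start of the episode between 0.0585 and 0.0685 m and value of joint start above 0.85 rad), for 0.2 s.
At the end, for the whole second after the job is handed in: Flat faces the lock bar within about 5 degrees, bar within 3.5 mm of home; selector 90 degrees (within about 8) clockwise of its start; start lever at 0.85 rad or more of its 1.0; no bystander moved over 30 mm or tipped (all of step 4 and value of joint selector above 1.3 rad); the robot touches nothing.
It fails at once if the start lever is thrown (past its middle) before the turntable is locked and the selector is set (value of joint start above 0.5 rad and not (x of disc_flat in the frame of stage between -0.004 and 0.004 m and y of disc_flat in the frame of stage above -0.04 m and value of joint lock_bar above 0.0365 m and distance of selector_tip from where it was at the start of the episode between 0.0585 and 0.0685 m)).
It fails at once if another thing on the bench is moved by more than 30 mm or tipped (distance of any of jar_stage, jar_control, bottle_a, bottle_b, beaker, tip_box, pot, note_pad from where it was at the start of the episode above 0.03 m or angle between any of jar_stage, jar_control, bottle_a, bottle_b, beaker, tip_box, pot, note_pad's own z axis and vertical above 0.5 rad).
It also fails if it takes over 67 s, if anything falls off the work surface, if the arm or the gripper's body presses on something with over 40 N, if the wrist force passes 120 N, or if a joint passes its speed limit or range.

## Robot

A 7-joint arm with a two-finger parallel gripper is mounted at the origin on the work surface. World frame = base frame: x ahead of the robot, y to its left, z up, the work surface at z = 0. Lengths are in m, angles in rad, forces in N, time in s.
With the tool pointing down it reaches from about 0.4 to 0.85 m from the base axis. Payload 6.9 kg.
Tool frame: the origin (TCP) lies midway between the tips of the shut fingers; the grasp point (between the pads) lies behind it (ctrl.pinch_z is the z of the grasp point in the tool frame, in m); z points along the fingers, y is the direction in which the jaws open and shut (so a half turn about z gives the same grasp; the last joint's range is limited). The gripper opens to 85 mm and grips with 20 to 120 N. Pads are 22 mm wide; open, the fingers measure 114 mm over their backs; the gripper's body (76 mm by 85 mm) begins 54 mm behind the grasp point. The pads swing forward as they close: fully open they stand 13 mm farther back than shut.
Start: joints at [1.3, 0.507, -0.238, 1.5, 0.126, 1.149, -0.155], TCP at [0.229, -0.581, 0.231] pointing down, gripper open.
Joint ranges: [-3.08, 3.08], [-0.24, 2.05], [-1.43, 1.35], [0, 2.5], [-1.52, 4.66], [0.17, 1.96], [-2.89, 2.89]. Speed limits (rad/s): [2.39, 2.39, 3.14, 3.14, 3.14, 3.14, 3.14].

## Interface

Orientations are given as a unit quaternion [w, x, y, z].
In Python, from station import ctrl, get_state, vision, ticket, models gives the robot as it stands. Calls block until the motion is done:
- ctrl.movep(position, orientation): joint-space move of the TCP to a pose.
- ctrl.movel(position, frame=None, max_speed=0.15): straight line of the TCP; frame=None keeps the orientation; max_speed is the mean speed in m/s.
- ctrl.set_joints(angles): joint-space move.
- ctrl.ungrasp() and ctrl.close_gripper(force=None): open the fingers fully, or close them until they stop; force is the grip in N (None keeps the last).
- ctrl.pause(seconds).
- ctrl.ik(position, orientation): joint angles nearest the present ones, or None.
- get_state(): the state.
- vision.grab_frame(name): name is "scene" or "top"; returns (picture, depth): 400x640x3 uint8, blue, green, red; 400x640 float32, m along the optical axis (not along the pixel's ray), 0 where there is no reading.
- vision.camera_info(name): a dict with "mtx" (3x3 intrinsics, pixels), "dist_coeffs" ([k1, k2, p1, p2, k3] as OpenCV has them; the pictures are not rectified), "R" (3x3) and "t" (3): a world point X has camera coordinates R X + t. Camera axes: x right, y down, z forward; pixel columns grow to the right and rows downward; lengths in m; the calibration is good to about 2 mm. A picture is of the moment at which its call begins. camera_info takes no time and is no camera call.
A pose or a line that the arm cannot do raises ctrl.Unreachable and nothing moves.
- ticket.close_job(): hands the job in, once; it reports no verdict.
Trained networks look in the newest picture that a camera, given by its name, has taken for a name from the list of things; names that differ only in an ending like _2 or _b are one class to them, and where a whole thing is asked for, a point or a joint stands for the part that bears it (a point fixed in the world has none). Each returns a list of dicts, best first, with "p" (0 to 1); they miss things now and then, are a little off and sometimes report something else, mostly with a low value. They report only what shows in the picture. A call takes as long as a camera call.
- models.recognise(camera, target): "point" ([column, row] in pixels, amid what is visible of it).
- models.masks_of(camera, target): "mask" (400x640 bool, what is visible of it) and "point" ([column, row] in pixels, amid what is visible of it).
The state is a dict: "time": time; "qpos": joint angles; "qd": joint speeds; "tau": joint torques, N m; "tcp_pos": TCP position; "eef_rot": TCP orientation; "contact_force": force on the tool from outside, world axes, zero at the start; "wrist_torque": the same for the moment, N m; "width": finger opening in m.
Only numpy, scipy, OpenCV 4.12 (cv2) and the standard library are available. Lean on these libraries where they do the work, as an engineer would, in place of code of your own. Each camera call takes 0.05 s, during which the arm holds its last target.

## Working session

There is one attempt and no reset: what is moved stays moved. The work goes in short steps, each a Python script; the robot and the scene stay as the last script left them, time stands still between calls to the robot, and variables do not carry over. Pictures are saved under pics/ and viewed, and the job is handed in when it is done.

```bash
ls; mkdir -p pics; python3 - <<'E'
from station import ctrl, get_state, vision
import cv2,numpy as np
for n in ("scene","top"):
    im,d=vision.grab_frame(n); cv2.imwrite(f"pics/{n}0.png",im); np.save(f"pics/{n}0.npy",d)
    print(n,{k:np.round(v,3).tolist() for k,v in vision.camera_info(n).items()})
s=get_state(); print({k:np.round(v,3).tolist() for k,v in s.items()}); print(ctrl.pinch_z)
E
```

```text
pics
scene {'mtx': [[364.024, 0.0, 313.732], [0.0, 364.024, 201.342], [0.0, 0.0, 1.0]], 'dist_coeffs': [0.022, 0.0, 0.0, 0.0, 0.0], 'R': [[-0.695, 0.719, 0.013], [0.545, 0.539, -0.642], [-0.468, -0.439, -0.767]], 't': [0.409, -0.258, 1.397]}
top {'mtx': [[456.927, 0.0, 324.047], [0.0, 456.927, 200.947], [0.0, 0.0, 1.0]], 'dist_coeffs': [0.026, 0.0, 0.0, 0.0, 0.0], 'R': [[0.022, -1.0, 0.001], [-0.992, -0.022, -0.128], [0.128, 0.002, -0.992]], 't': [0.004, 0.631, 1.664]}
{'time': 0.1, 'qpos': [1.301, 0.508, -0.238, 1.501, 0.126, 1.149, -0.155], 'qd': [-0.001, -0.002, -0.001, -0.002, 0.001, -0.002, -0.001], 'tau': [-0.005, -62.183, -2.195, -25.02, 0.012, 0.008, 0.0], 'tcp_pos': [0.229, -0.581, 0.231], 'eef_rot': [-0.001, 0.982, 0.187, -0.0], 'contact_force': [-0.146, -0.02, 0.785], 'wrist_torque': [0.045, -0.009, -0.006], 'width': 0.086}
-0.0187
```

View pics/top0.png

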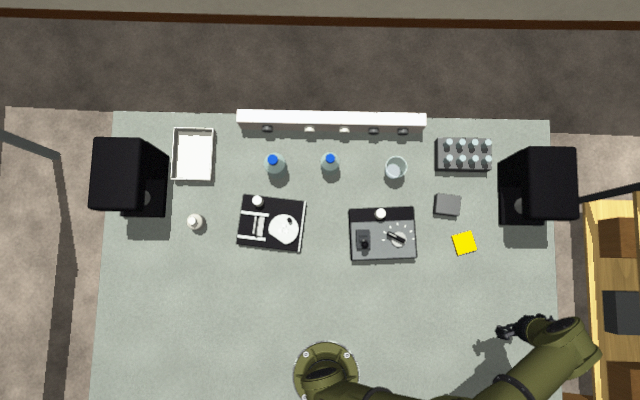

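View pics/scene0.png

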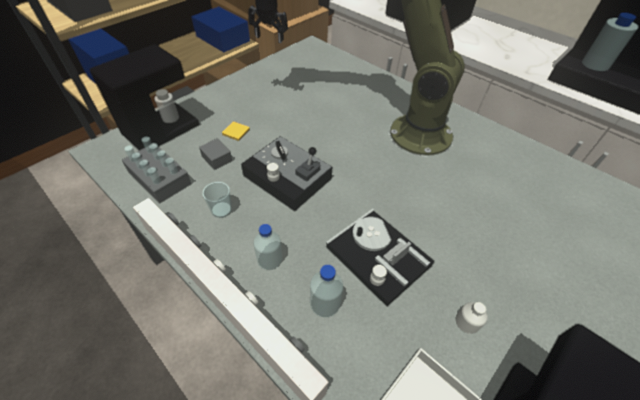

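```bash
python3 - <<'E'
import cv2,numpy as np
im=cv2.imread("pics/top0.png")
a=im[185:265,225:315]; b=im[195:275,335:425]
cv2.imwrite("pics/z1.png",np.vstack([cv2.resize(x,None,fx=5,fy=3.7*5/3.7,interpolation=cv2.INTER_CUBIC)[:, :] for x in (a,)]))
cv2.imwrite("pics/z2.png",cv2.resize(b,None,fx=6,fy=6,interpolation=cv2.INTER_CUBIC))
im=cv2.imread("pics/scene0.png")
cv2.imwrite("pics/z3.png",cv2.resize(im[200:310,320:440],None,fx=5,fy=5,interpolation=cv2.INTER_CUBIC))
cv2.imwrite("pics/z4.png",cv2.resize(im[125:215,235:340],None,fx=6,fy=6,interpolation=cv2.INTER_CUBIC))
E
```

```text
(no output)
```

View pics/z1.png

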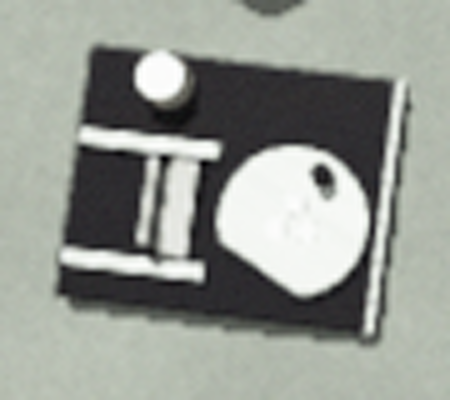

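View pics/z2.png

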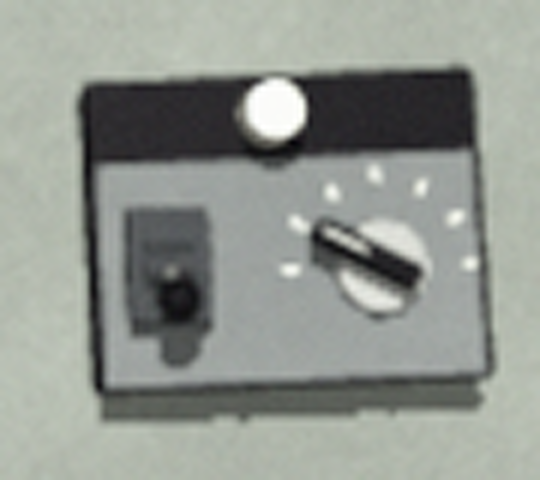

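View pics/z3.png

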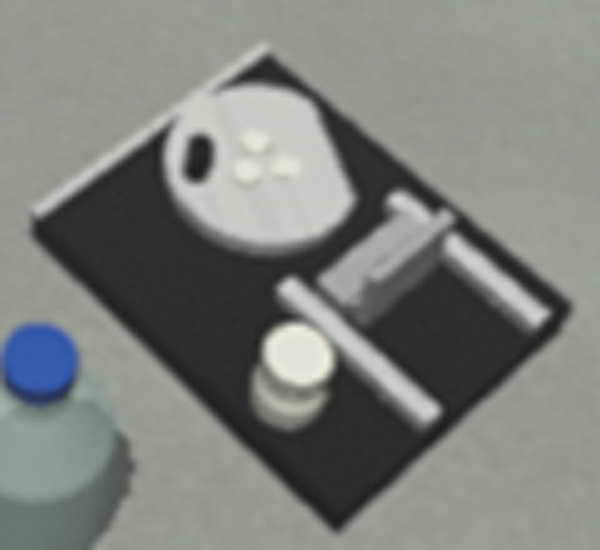

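View pics/z4.png

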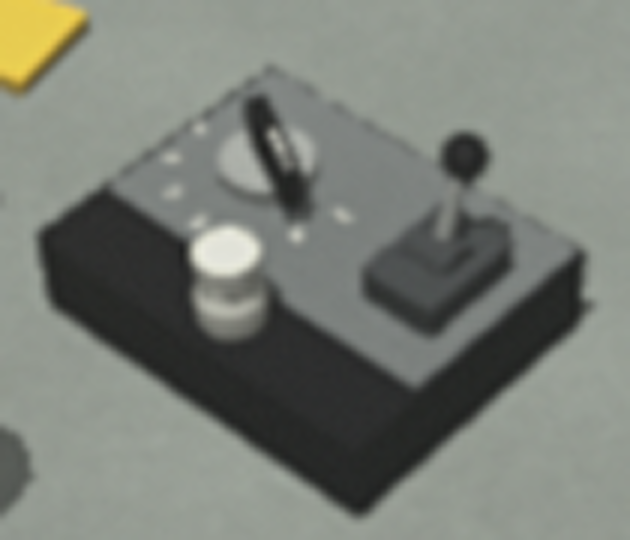

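```bash
cat > h.py <<'E'
import numpy as np, cv2
from station import ctrl, get_state, vision, ticket, models
def ci(n):
    c=vision.camera_info(n); return [np.array(c[k],float) for k in ("mtx","dist_coeffs","R","t")]
def proj(n,X):
    K,d,R,t=ci(n); p,_=cv2.projectPoints(np.array(X,float).reshape(-1,1,3),cv2.Rodrigues(R)[0],t,K,d); return p[:,0]
def at_z(n,px,z):
    K,d,R,t=ci(n); u=cv2.undistortPoints(np.array(px,float).reshape(-1,1,2),K,d)[:,0]
    r=np.c_[u,np.ones(len(u))]@R; C=-R.T@t; s=(z-C[2])/r[:,2]; return C+r*s[:,None]
E
python3 - <<'E'
from h import *
Z=dict(hub=.048,disc_flat=.048,disc_post=.078,bar_tab=.084,selector_axis=.102,selector_tip=.102,start_tip=.135,stage=.03,control=.06,jar_stage=.055,jar_control=.085)
for n in ("top","scene"):
    vision.grab_frame(n)
    for k,z in Z.items():
        r=models.recognise(n,k)
        print(n,k,[(round(x["p"],2),np.round(x["point"],1).tolist(),at_z(n,x["point"],z)[0].round(4).tolist()) for x in r[:2]])
print(get_state()["time"])
E
```

```text
top hub [(0.73, [269.7, 223.7], [0.5408, 0.2165, 0.048]), (0.58, [284.5, 226.9], [0.5302, 0.1616, 0.048])]
top disc_flat [(0.93, [285.1, 228.2], [0.5254, 0.1592, 0.048])]
top disc_post [(0.97, [284.9, 229.7], [0.518, 0.1572, 0.078])]
top bar_tab [(0.57, [257.3, 224.8], [0.5331, 0.2567, 0.084])]
top selector_axis [(0.47, [396.7, 238.4], [0.4945, -0.2432, 0.102])]
top selector_tip [(0.71, [381.7, 231.7], [0.5171, -0.1898, 0.102]), (0.51, [396.7, 238.0], [0.496, -0.2432, 0.102])]
top start_tip [(0.69, [461.9, 242.0], [0.4857, -0.4641, 0.135]), (0.39, [361.9, 244.8], [0.4679, -0.1171, 0.135])]
top stage [(0.65, [274.4, 226.2], [0.5332, 0.2008, 0.03]), (0.64, [195.4, 221.2], [0.5454, 0.4952, 0.03])]
top control [(0.84, [379.9, 234.0], [0.5113, -0.1886, 0.06])]
top jar_stage []
top jar_control [(0.61, [396.9, 236.2], [0.5033, -0.2467, 0.085]), (0.53, [380.7, 214.4], [0.5807, -0.188, 0.085])]
scene hub [(0.78, [382.0, 254.6], [0.5639, 0.2344, 0.048])]
scene disc_flat [(0.7, [372.5, 234.8], [0.5303, 0.1754, 0.048])]
scene disc_post [(0.61, [372.9, 233.3], [0.5449, 0.183, 0.078]), (0.41, [396.8, 254.0], [0.5531, 0.269, 0.078])]
scene bar_tab [(0.82, [398.9, 253.7], [0.5524, 0.2737, 0.084])]
scene selector_axis [(0.48, [279.6, 153.2], [0.5238, -0.2167, 0.102])]
scene selector_tip [(0.63, [217.3, 153.6], [0.6651, -0.3557, 0.102]), (0.55, [276.6, 148.6], [0.5158, -0.2397, 0.102])]
scene start_tip [(0.51, [313.8, 153.6], [0.4738, -0.113, 0.135]), (0.29, [326.7, 289.3], [0.779, 0.2231, 0.135])]
scene stage [(0.77, [380.0, 253.1], [0.553, 0.2227, 0.03])]
scene control [(0.67, [289.4, 175.2], [0.5423, -0.154, 0.06])]
scene jar_stage [(0.58, [376.5, 277.3], [0.6328, 0.2675, 0.055])]
scene jar_control [(0.63, [271.9, 174.9], [0.5956, -0.1752, 0.085])]
1.3
```

```bash
cat > fit.py <<'E'
from h import *
from scipy.optimize import least_squares
def px(o,s,p): return np.array(o)+(np.array(p,float)+.5)/s-.5
def W(p,q):
    q=np.array(q,float); c,s=np.cos(p[2]),np.sin(p[2])
    return np.c_[p[0]+c*q[:,0]-s*q[:,1],p[1]+s*q[:,0]+c*q[:,1],q[:,2]]
cor=lambda z:[(.115,.12,z),(.115,-.12,z),(-.075,-.12,z),(-.075,.12,z)]
def go(name,z,init,T,S,extra=[]):
    o=lambda p: np.r_[(proj("top",W(p,cor(z)))-T).ravel(),(proj("scene",W(p,cor(z)))-S)[~np.isnan(S[:,0])].ravel()]
    r=least_squares(o,init,loss="soft_l1"); print(name,r.x.round(4),o(r.x).reshape(-1,2).round(2).tolist()); return r.x
st=go("stage",.03,[.52,.2,0],px((225,185),5,[(95,47),(403,80),(376,335),(58,295)]),px((320,200),5,[(338,520),(35,222),(268,48),(572,303)]))
co=go("control",.06,[.5,-.18,0],px((335,195),6,[(82,88),(468,70),(490,375),(100,388)]),px((235,125),6,[(360,448),(38,235),(268,68),(585,255)]))
np.save("poses.npy",[st,co])
E
python3 fit.py
```

```text
stage [ 0.5292  0.2179 -0.0978] [[-1.36, -1.01], [0.43, -0.01], [-0.6, -0.44], [-1.3, -0.22], [0.82, -1.13], [-1.41, -2.56], [-1.75, -0.9], [0.74, 0.37]]
control [ 0.4966 -0.1971  0.0714] [[-0.67, -0.87], [0.13, -1.04], [0.37, 0.11], [-0.74, 1.17], [-0.37, 0.44], [-1.16, -0.38], [0.38, -0.98], [0.88, -1.0]]
```

```bash
cat > ov.py <<'E'
from fit import *
def draw(name,cam,imf,p,zt,org,size,s,out,extra):
    im=cv2.imread(imf); x0,y0=org
    a=cv2.resize(im[y0:y0+size[1],x0:x0+size[0]],None,fx=s,fy=s,interpolation=cv2.INTER_CUBIC)
    def pl(q,col,closed=True):
        u=((proj(cam,W(p,q))-np.array(org)+.5)*s-.5)
        cv2.polylines(a,[np.round(u*8).astype(np.int32)],closed,col,1,cv2.LINE_AA,3)
    pl(cor(zt),(0,0,255)); pl(cor(0),(0,255,255))
    for q,c in extra: pl(q,c)
    cv2.imwrite(out,a)
def circ(x,y,r,z): 
    t=np.linspace(0,2*np.pi,48,endpoint=False); return np.c_[x+r*np.cos(t),y+r*np.sin(t),0*t+z]
def box(x,y,z): return [(x[0],y[0],z),(x[1],y[0],z),(x[1],y[1],z),(x[0],y[1],z)]
es=[(circ(0,-.05,.055,.048),(255,0,0)),(circ(0,-.05,.005,.05),(0,0,255)),(box((-.032,.032),(.056,.064),.084),(0,255,0)),
 ([(-.045,0.02,.042),(-.045,.12,.042)],(255,0,255)),([(.045,0.02,.042),(.045,.12,.042)],(255,0,255))]
ec=[(circ(-.005,-.055,.028,.072),(255,0,0)),(circ(-.005,-.055,.002,.102),(0,0,255)),(box((-.035,.035),(.05,.1),.085),(0,255,0)),(circ(0-.0288,.075,.013,.135),(255,0,255))]
if __name__=="__main__":
    import sys; t=sys.argv[1]; st,co=np.load("poses.npy")
    draw("s","top","pics/top0.png",st,.03,(225,185),(90,80),8,f"pics/o{t}1.png",es)
    draw("s","scene","pics/scene0.png",st,.03,(320,200),(120,110),5,f"pics/o{t}2.png",es)
    draw("c","top","pics/top0.png",co,.06,(335,195),(90,80),7,f"pics/o{t}3.png",ec)
    draw("c","scene","pics/scene0.png",co,.06,(235,125),(105,90),6,f"pics/o{t}4.png",ec)
E
python3 ov.py a >/dev/null
```

```text
(no output)
```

View pics/oa1.png

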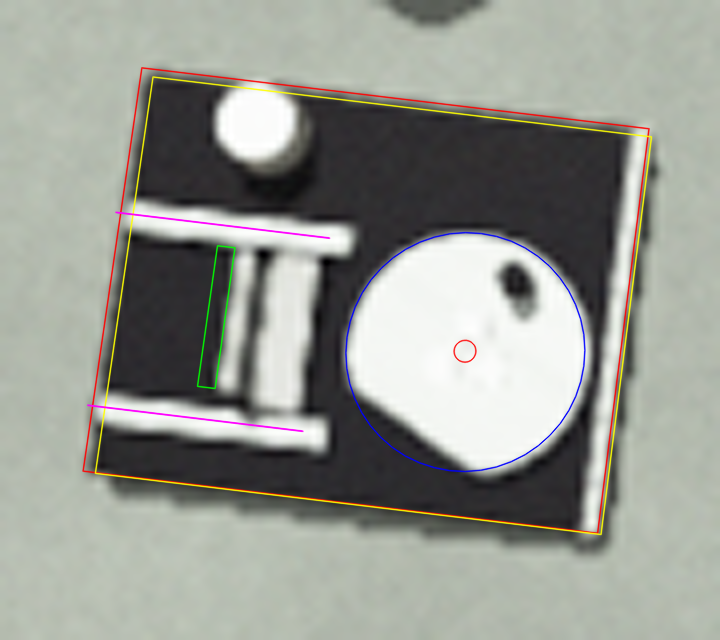

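View pics/oa2.png

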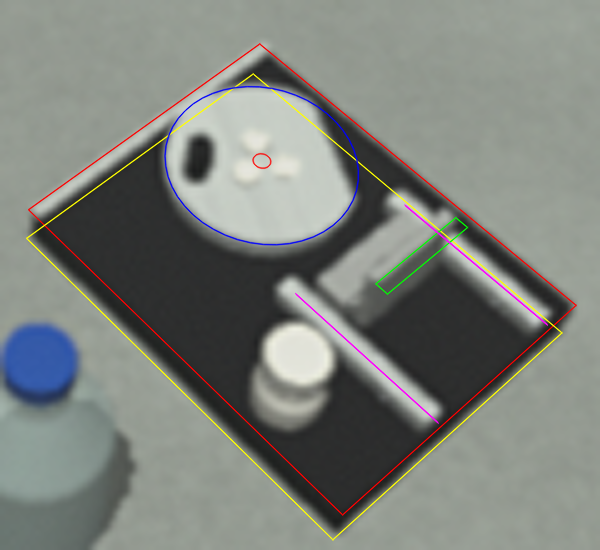

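View pics/oa3.png

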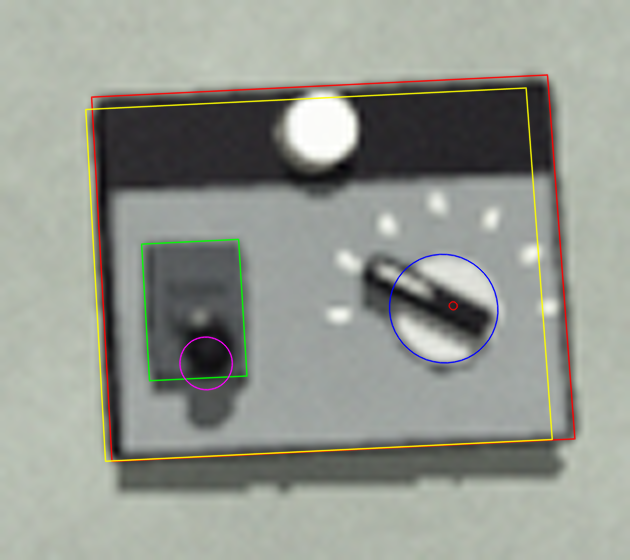

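View pics/oa4.png

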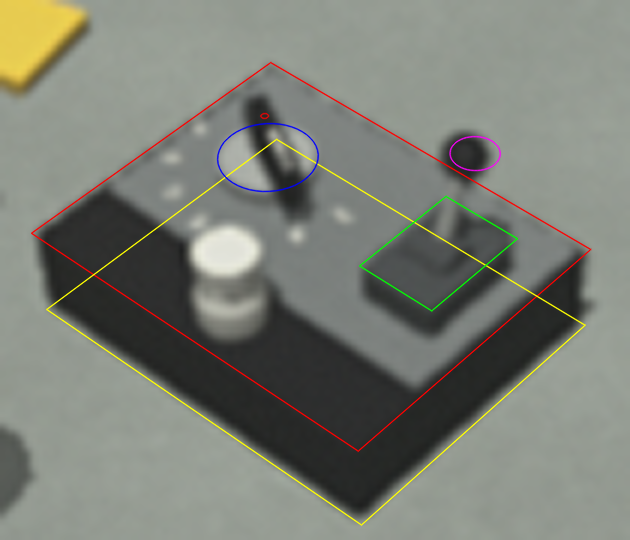

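```bash
cat > edge.py <<'E'
from ov import *
from scipy.ndimage import map_coordinates
def line(a,b,n=40,m=.06):
    s=np.linspace(m,1-m,n)[:,None]; return np.array(a)*(1-s)+np.array(b)*s
def arc(x,y,r,z,a0,a1):
    t=np.radians(np.linspace(a0,a1,40)); return np.c_[x+r*np.cos(t),y+r*np.sin(t),0*t+z]
def meas(cam,g,p,Q,rng=3):
    u=proj(cam,W(p,Q)); d=np.gradient(u,axis=0); d/=np.linalg.norm(d,axis=1)[:,None]; n=np.c_[-d[:,1],d[:,0]]
    k=np.arange(-rng-.5,rng+.51,.1); P=u[:,None]+n[:,None]*k[None,:,None]
    v=map_coordinates(g,[P[...,1],P[...,0]],order=1); gr=np.abs(v[:,10:]-v[:,:-10]); kk=k[5:-5]
    w=gr**2; 
    out=[]
    for row in w:
        i=row.argmax(); lo,hi=max(0,i-6),i+7; out.append((row[lo:hi]*kk[lo:hi]).sum()/row[lo:hi].sum() if row[i]>15**2 else np.nan)
    return u,n,np.array(out)
def fit(p,sets,ims,it=8,verbose=True):
    for _ in range(it):
        D=[]
        for cam,Q in sets:
            u,n,m=meas(cam,ims[cam],p,Q); D.append((cam,Q,u+n*m[:,None],n,~np.isnan(m)))
        f=lambda x: np.concatenate([((proj(c,W(x,Q))-t)*n).sum(1)[k] for c,Q,t,n,k in D])
        r=least_squares(f,p,loss="soft_l1",f_scale=.3); p=r.x
    if verbose:
        print(p.round(4),[ (c,round(float(np.median(((proj(c,W(p,Q))-t)*n).sum(1)[k])),2)) for c,Q,t,n,k in D])
    return p
ims={c:cv2.GaussianBlur(cv2.imread(f"pics/{c}0.png"),(0,0),.5).astype(float).mean(2) for c in("top","scene")}
def stsets(): 
    z=.03; C=cor(z); B=cor(0)
    return [("top",line(C[0],C[1])),("top",line(C[3],C[0])),("top",arc(0,-.05,.055,.048,-60,30)),("top",arc(0,-.05,.055,.048,-140,-60)),
     ("scene",line(B[0],B[1])),("scene",line(B[3],B[0])),("scene",line(C[2],C[3])),("scene",arc(0,-.05,.055,.048,-170,-70))]
def cosets():
    C=cor(.06); B=cor(0)
    return [("top",line(C[0],C[1])),("top",line(C[1],C[2])),("top",line(B[3],B[0])),("top",line((.075,.1,.06),(.075,-.1,.06))[:0] ),
     ("scene",line(B[0],B[1])),("scene",line(B[3],B[0])),("scene",line(C[2],C[3])),("scene",line(C[1],C[2]))]
if __name__=="__main__":
    st,co=np.load("poses.npy")
    S=[s for s in stsets()]; Cs=[s for s in cosets() if len(s[1])]
    for nm,p,X in(("stage",st,S),("control",co,Cs)):
        print(nm); a=fit(p,X,ims)
        for c in("top","scene"): fit(a,[s for s in X if s[0]==c],ims)
        if nm=="stage": st=a
        else: co=a
    np.save("poses.npy",[st,co])
E
sed -i 's/^np.save.*//' fit.py
python3 edge.py; cp poses.npy p1.npy; python3 ov.py b >/dev/null
```

```text
stage [ 0.5292  0.2179 -0.0978] [[-1.36, -1.01], [0.43, -0.01], [-0.6, -0.44], [-1.3, -0.22], [0.82, -1.13], [-1.41, -2.56], [-1.75, -0.9], [0.74, 0.37]]
control [ 0.4966 -0.1971  0.0714] [[-0.67, -0.87], [0.13, -1.04], [0.37, 0.11], [-0.74, 1.17], [-0.37, 0.44], [-1.16, -0.38], [0.38, -0.98], [0.88, -1.0]]
stage
[ 0.5277  0.2156 -0.0889] [('top', -0.22), ('top', -0.11), ('top', -0.22), ('top', -0.19), ('scene', -0.68), ('scene', 0.32), ('scene', -0.79), ('scene', 0.11)]
[ 0.5275  0.2151 -0.0904] [('top', -0.16), ('top', 0.06), ('top', -0.18), ('top', -0.04)]
[ 0.5278  0.2165 -0.093 ] [('scene', -0.61), ('scene', 0.03), ('scene', -0.77), ('scene', 0.03)]
controlTraceback (most recent call last):
  File "edge.py", line 39, in <module>
    print(nm); a=fit(p,X,ims)
                 ~~~^^^^^^^^^
  File "edge.py", line 22, in fit
    r=least_squares(f,p,loss="soft_l1",f_scale=.3); p=r.x
    return func(*args, **kwargs)
    vector_fun = VectorFunction(
        fun_wrapped,
    ...<6 lines>...
        workers=workers
    )
    self.J, dct = approx_derivative(
                  ~~~~~~~~~~~~
[... 641 characters left out ...]
^^^^^^^
    return np.atleast_1d(self.fun(x))
                         ~~~~~~~~^^^
    return self.f(x, *self.args, **self.kwargs)
           ~~~~~~^^^^^^^^^^^^^^^^^^^^^^^^^^^^^^
  File "edge.py", line 21, in <lambda>
    f=lambda x: np.concatenate([((proj(c,W(x,Q))-t)*n).sum(1)[k] for c,Q,t,n,k in D])
                                  ~~~~^^^^^^^^^^
  File "h.py", line 6, in proj
    K,d,R,t=ci(n); p,_=cv2.projectPoints(np.array(X,float).reshape(-1,1,3),cv2.Rodrigues(R)[0],t,K,d); return p[:,0]
            ~~^^^
  File "h.py", line 4, in ci
    c=vision.camera_info(n); return [np.array(c[k],float) for k in ("mtx","dist_coeffs","R","t")]
ValueError: time passes only in moves, steps and waits
```

```bash
python3 - <<'E'
from station import vision
import pickle; pickle.dump({n:vision.camera_info(n) for n in("top","scene")},open("cam.pkl","wb"))
E
sed -i 's/^def ci(n):/import pickle\nCAM=pickle.load(open("cam.pkl","rb"))\ndef ci(n):/; s/c=vision.camera_info(n)/c=CAM[n]/' h.py
python3 edge.py; cp poses.npy p1.npy; python3 ov.py c >/dev/null;python3 -c "
import cv2,numpy as np
a,b,c,d=[cv2.imread(f'pics/oc{i}.png') for i in (1,2,3,4)]
f=lambda x:cv2.resize(x,(400,300 if 0 else int(400*x.shape[0]/x.shape[1])))
cv2.imwrite('pics/oc_s.png',np.hstack([f(a)[:355],f(b)[:355]]));cv2.imwrite('pics/oc_c.png',np.hstack([f(c)[:340],f(d)[:340]]))"
```

```text
stage [ 0.5292  0.2179 -0.0978] [[-1.36, -1.01], [0.43, -0.01], [-0.6, -0.44], [-1.3, -0.22], [0.82, -1.13], [-1.41, -2.56], [-1.75, -0.9], [0.74, 0.37]]
control [ 0.4966 -0.1971  0.0714] [[-0.67, -0.87], [0.13, -1.04], [0.37, 0.11], [-0.74, 1.17], [-0.37, 0.44], [-1.16, -0.38], [0.38, -0.98], [0.88, -1.0]]
stage
[ 0.5277  0.2156 -0.0889] [('top', -0.22), ('top', -0.11), ('top', -0.22), ('top', -0.19), ('scene', -0.68), ('scene', 0.32), ('scene', -0.79), ('scene', 0.11)]
[ 0.5275  0.2151 -0.0904] [('top', -0.16), ('top', 0.06), ('top', -0.18), ('top', -0.04)]
[ 0.5278  0.2165 -0.093 ] [('scene', -0.61), ('scene', 0.03), ('scene', -0.77), ('scene', 0.03)]
control
[ 0.4945 -0.1996  0.0666] [('top', 0.17), ('top', -0.01), ('top', -0.05), ('scene', -0.1), ('scene', -0.21), ('scene', -1.56), ('scene', -0.58)]
[ 0.495  -0.1997  0.068 ] [('top', 0.01), ('top', -0.04), ('top', -0.04)]
[ 0.4941 -0.1995  0.0654] [('scene', -0.0), ('scene', -0.29), ('scene', -1.6), ('scene', -0.63)]
```

View pics/oc_s.png

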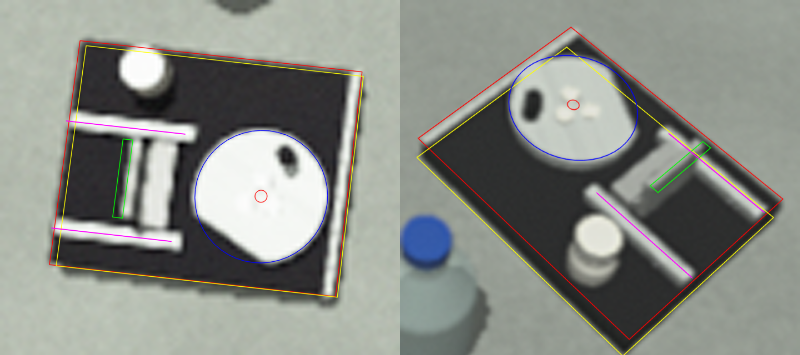

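View pics/oc_c.png

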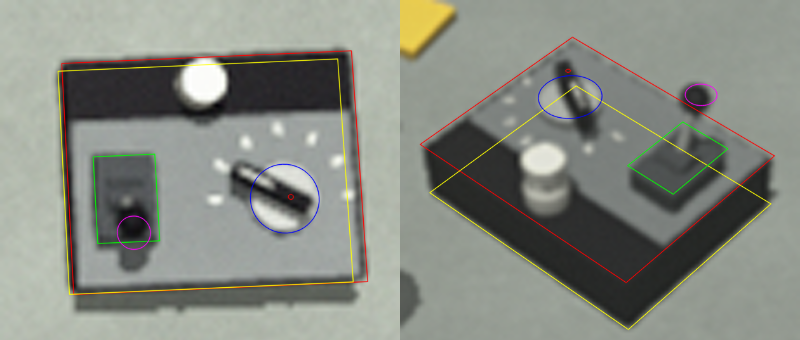

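```bash
cat > post.py <<'E'
from edge import *
def post(st,imgs):
    for cam in("top","scene"):
        g=imgs[cam].mean(2); m=np.zeros(g.shape,np.uint8)
        cv2.fillPoly(m,[np.round(proj(cam,W(st,circ(0,-.05,.049,.055)))).astype(np.int32)],1)
        w=np.clip(130-g,0,None)*m; yy,xx=np.mgrid[:g.shape[0],:g.shape[1]]
        c=np.array([(w*xx).sum(),(w*yy).sum()])/w.sum(); P=at_z(cam,[c],.063)[0]
        d=P[:2]-st[:2]; u=np.array([np.cos(st[2])*d[0]+np.sin(st[2])*d[1],-np.sin(st[2])*d[0]+np.cos(st[2])*d[1]])-[0,-.05]
        print(cam,c.round(1),"unit off hub",u.round(4),"r",np.hypot(*u).round(4),"post ang deg",np.degrees(np.arctan2(u[1],u[0])).round(1))
if __name__=="__main__":
    st,co=np.load("poses.npy"); np.save("poses.npy",[[.5276,.2157,-.0905],[.4948,-.1996,.067]])
    post(st,{c:cv2.imread(f"pics/{c}0.png") for c in("top","scene")})
    print(ctrl.ik([.55,.15,.2],[0,1,0,0]),get_state()["time"])
E
python3 post.py | tail -3
```

```text
scene [371. 229.] unit off hub [ 0.0042 -0.0004] r 0.0042 post ang deg -5.8
[ 0.13341447  0.51064907 -0.69168804  1.69237653  0.36315969  1.07077296
 -2.24328563] 1.3
```

```bash
sed -i 's/130-g/90-g/' post.py; python3 post.py | tail -3; python3 -c "
from h import *
from fit import W
st,co=np.load('poses.npy');print(W(st,[(0,-.05,0)]),W(co,[(-.005,-.055,0)]))"
```

```text
scene [370.3 229.7] unit off hub [ 0.0076 -0.0002] r 0.0076 post ang deg -1.5
[ 0.13341447  0.51064907 -0.69168804  1.69237653  0.36315969  1.07077296
 -2.24328563] 1.3
stage [ 0.5292  0.2179 -0.0978] [[-1.36, -1.01], [0.43, -0.01], [-0.6, -0.44], [-1.3, -0.22], [0.82, -1.13], [-1.41, -2.56], [-1.75, -0.9], [0.74, 0.37]]
control [ 0.4966 -0.1971  0.0714] [[-0.67, -0.87], [0.13, -1.04], [0.37, 0.11], [-0.74, 1.17], [-0.37, 0.44], [-1.16, -0.38], [0.38, -0.98], [0.88, -1.0]]
[[0.52308117 0.16590462 0.        ]] [[ 0.49349346 -0.25481135  0.        ]]
```

```bash
python3 - <<'E' | tail -12
from edge import *
st=np.array([.5276,.2157,-.0905])
for cam in("top","scene"):
    g=cv2.imread(f"pics/{cam}0.png").mean(2)
    m=np.zeros(g.shape,np.uint8)
    cv2.fillPoly(m,[np.round(proj(cam,W(st,circ(0,-.05,.053,.06)))).astype(np.int32)],1)
    b=((g<110)*m).astype(np.uint8); n,l,s,c=cv2.connectedComponentsWithStats(b)
    for i in range(1,n):
        P=at_z(cam,[c[i]],.063)[0]; d=P[:2]-st[:2]; q=st[2]
        u=np.array([np.cos(q)*d[0]+np.sin(q)*d[1],-np.sin(q)*d[0]+np.cos(q)*d[1]])+[0,.05]
        print(cam,s[i,4],c[i].round(1),u.round(4),np.hypot(*u).round(4),np.degrees(np.arctan2(u[1],u[0])).round(1))
E
```

```text
stage [ 0.5292  0.2179 -0.0978] [[-1.36, -1.01], [0.43, -0.01], [-0.6, -0.44], [-1.3, -0.22], [0.82, -1.13], [-1.41, -2.56], [-1.75, -0.9], [0.74, 0.37]]
control [ 0.4966 -0.1971  0.0714] [[-0.67, -0.87], [0.13, -1.04], [0.37, 0.11], [-0.74, 1.17], [-0.37, 0.44], [-1.16, -0.38], [0.38, -0.98], [0.88, -1.0]]
top 15 [289.3 220.1] [ 0.0333 -0.0193] 0.0385 -30.0
top 37 [275.2 239.3] [-0.0421  0.0228] 0.0479 151.6
scene 116 [382.5 222.7] [-0.0371  0.0056] 0.0376 171.5
scene 2 [353.  225.5] [ 0.0345 -0.0421] 0.0545 -50.6
scene 42 [359.3 231.2] [ 0.0351 -0.0165] 0.0388 -25.2
```

```bash
cat >> h.py <<'E'
def qz(psi):
    # tool down; tool x at world angle psi, tool y at psi-90deg
    return np.array([0,np.cos(psi/2),np.sin(psi/2),0.])
def Wp(p,q): 
    c,s=np.cos(p[2]),np.sin(p[2]); return np.array([p[0]+c*q[0]-s*q[1],p[1]+s*q[0]+c*q[1],q[2]])
ST=np.array([.5276,.2157,-.0905]); CO=np.array([.4948,-.1996,.067])
def st_(): 
    s=get_state(); print(round(s["time"],2),"tcp",np.round(s["tcp_pos"],4),"F",np.round(s["contact_force"],1),"T",np.round(s["wrist_torque"],2),"w",round(float(s["width"]),4)); return s
def unit(p,X): 
    d=np.array(X)[:2]-p[:2]; c,s=np.cos(p[2]),np.sin(p[2]); return np.array([c*d[0]+s*d[1],-s*d[0]+c*d[1],X[2]])
E
python3 - <<'E'
from h import *
for off in (0,np.pi):
  for phi in (-29,-60,-90):
    f=np.radians(phi); th=f+ST[2]+np.pi/2; psi=th+np.pi/2+off; psi=(psi+np.pi)%(2*np.pi)-np.pi
    X=Wp(ST,[.04*np.cos(f),-.05+.04*np.sin(f),.057]); q=ctrl.ik(X,qz(psi)); print(phi,np.degrees(psi).round(),X.round(3),None if q is None else q.round(2))
# selector
for off in (0,np.pi):
  for a in (30,75,120):
    psi=CO[2]+np.pi/2-np.radians(a)+off; X=Wp(CO,[-.005,-.055,.078]); q=ctrl.ik(X,qz(psi)); print(a,X.round(3),None if q is None else q.round(2))
E
```

```text
-29 146.0 [0.556 0.143 0.057] [ 0.18  0.73 -0.79  1.84  0.68  0.86  0.03]
-60 115.0 [0.54  0.13  0.057] [ 0.16  0.68 -0.7   1.89  0.61  0.79 -0.44]
-90 85.0 [0.519 0.126 0.057] [ 0.12  0.64 -0.62  1.95  0.55  0.73 -0.92]
-29 -34.0 [0.556 0.143 0.057] [-0.16  0.62 -0.2   1.85  0.19  0.69 -2.64]
-60 -65.0 [0.54  0.13  0.057] [-0.83  0.81  0.95  1.91 -0.85  0.9  -2.15]
-90 -95.0 [0.519 0.126 0.057] [ 0.41  0.88 -1.23  1.95  0.97  1.08  1.8 ]
30 [ 0.493 -0.255  0.078] [ 0.71  0.59 -0.42  1.88  0.34  0.74 -0.37]
75 [ 0.493 -0.255  0.078] [ 0.6   0.58 -0.26  1.88  0.22  0.71 -1.02]
120 [ 0.493 -0.255  0.078] [ 0.49  0.57 -0.08  1.88  0.07  0.7  -1.66]
30 [ 0.493 -0.255  0.078] [-0.19  0.88  1.15  1.89 -0.94  1.05 -2.23]
75 [ 0.493 -0.255  0.078] [ 1.    0.73 -0.94  1.87  0.73  0.93  1.61]
120 [ 0.493 -0.255  0.078] [ 0.91  0.67 -0.77  1.87  0.61  0.85  0.95]
```

```bash
python3 - <<'E'
from h import *
f=np.radians(-29.); psi=f+ST[2]+np.pi
X=Wp(ST,[.04*np.cos(f),-.05+.04*np.sin(f),.22])
p=get_state()["tcp_pos"]; ctrl.movel([p[0],p[1],.30],max_speed=.3); st_()
ctrl.movep(X,qz(psi)); st_()
ctrl.movel([X[0],X[1],.057],max_speed=.2); st_()
for n in("top","scene"):
    im,d=vision.grab_frame(n); cv2.imwrite(f"pics/{n}1.png",im)
a=cv2.imread("pics/top1.png")[180:270,220:320];b=cv2.imread("pics/scene1.png")[190:310,310:440]
cv2.imwrite("pics/m1.png",np.hstack([cv2.resize(a,(400,360),interpolation=2),cv2.resize(b,(390,360),interpolation=2)]))
E
```

```text
1.68 tcp [ 0.2298 -0.5819  0.3018] F [ 0.4  0.2 -0.5] T [ 0.02 -0.01  0.04] w 0.0853
4.49 tcp [0.5566 0.1423 0.2199] F [-0.1  0.9 -0.8] T [-0.02 -0.04  0.03] w 0.0857
5.46 tcp [0.5567 0.144  0.058 ] F [ 0.2  0.7 -0.5] T [-0.03  0.06 -0.03] w 0.0856
```

View pics/m1.png

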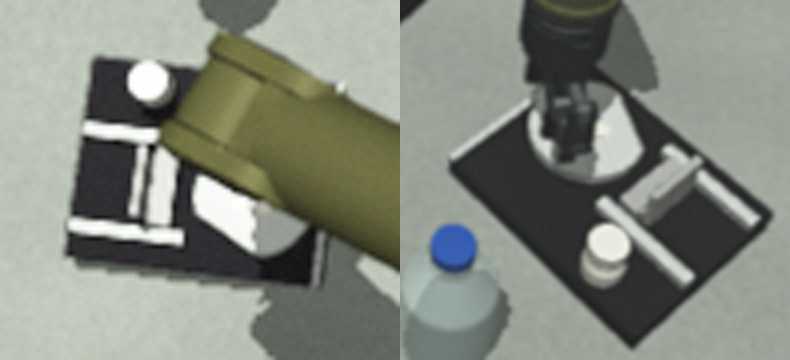

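The arm hides the post in the top view. In the scene view the gripper is down over the left part of the disc, around (565,120) in the composite, with no contact force. Next I close gently.

```bash
python3 - <<'E'
from h import *
ctrl.close_gripper(force=20); s=st_(); print(s["width"])
if .010<s["width"]<.022:
    for phi in np.arange(-39,-90.1,-10).tolist()+[-90]:
        f=np.radians(phi); X=Wp(ST,[.04*np.cos(f),-.05+.04*np.sin(f),.057])
        ctrl.movel(X,qz(f+ST[2]+np.pi),max_speed=.06); s=st_()
        if np.linalg.norm(s["contact_force"])>40: print("stop"); break
E
```

```text
6.19 tcp [0.5564 0.1436 0.0572] F [0.2 0.  1.9] T [ 0.02 -0.09 -0.01] w 0.0148
0.01482755880181425
6.52 tcp [0.5517 0.1381 0.0572] F [-0.7  0.4  2.4] T [ 0.    0.19 -0.06] w 0.0151
6.84 tcp [0.5464 0.1337 0.0571] F [-1.7 -0.7  4.2] T [-0.08  0.38 -0.  ] w 0.015
7.17 tcp [0.5404 0.1302 0.0571] F [-1.9 -0.4  5.9] T [0.02 0.57 0.04] w 0.0152
7.49 tcp [0.5342 0.1277 0.0571] F [-1.5  0.9  4.3] T [ 0.09  0.47 -0.  ] w 0.015
7.82 tcp [0.5273 0.1264 0.057 ] F [-2.9  0.9  5.5] T [ 0.09  0.55 -0.02] w 0.015
8.14 tcp [0.5206 0.1261 0.057 ] F [-1.1  0.8  5.9] T [-0.02  0.28  0.06] w 0.0148
8.39 tcp [0.5201 0.1261 0.057 ] F [-0.6 -0.3  5.7] T [-0.05  0.3   0.  ] w 0.0149
```

```bash
python3 - <<'E'
from h import *
ctrl.ungrasp()
p=get_state()["tcp_pos"]; ctrl.movel([p[0],p[1],.16],max_speed=.25)
ctrl.close_gripper(force=60)
X=Wp(ST,[0,.115,.16]); ctrl.movel(X,max_speed=.25); st_()
for n in("top","scene"):
    im,d=vision.grab_frame(n); cv2.imwrite(f"pics/{n}2.png",im)
a=cv2.imread("pics/top2.png")[180:270,220:320];b=cv2.imread("pics/scene2.png")[190:310,310:440]
cv2.imwrite("pics/m2.png",np.hstack([cv2.resize(a,(400,360),interpolation=2),cv2.resize(b,(390,360),interpolation=2)]))
E
```

```text
11.37 tcp [0.5383 0.3285 0.1597] F [ 0.1 -0.7  0. ] T [ 0.01 -0.03 -0.  ] w -0.0
```

View pics/m2.png

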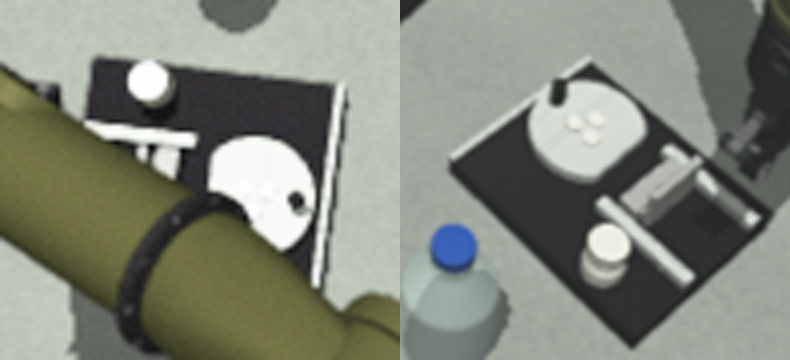

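```bash
python3 - <<'E'
from h import *
X=Wp(ST,[0,.115,.058]); ctrl.movel(X,max_speed=.2); st_()
prev=None
for y in [.085]+list(np.arange(.08,.020,-.005)):
    ctrl.movel(Wp(ST,[0,y,.058]),max_speed=.08); s=get_state()
    u=unit(ST,s["tcp_pos"]); F=s["contact_force"]; fy=-np.sin(ST[2])*F[0]+np.cos(ST[2])*F[1]
    print(round(s["time"],2),round(y,3),u.round(4),"Fy",round(fy,1))
    if fy>20: break
E
```

```text
12.12 tcp [0.5384 0.3304 0.0589] F [0.3 0.7 0.1] T [ 0.02 -0.02  0.03] w -0.0
12.65 0.085 [0.0004 0.0845 0.0584] Fy -1.0
12.9 0.08 [0.     0.0799 0.0579] Fy 0.2
13.15 0.075 [0.0001 0.0746 0.0579] Fy 0.1
13.4 0.07 [0.0001 0.0696 0.058 ] Fy 0.3
13.65 0.065 [0.0001 0.0646 0.058 ] Fy 1.1
13.9 0.06 [0.0001 0.0594 0.058 ] Fy 0.1
14.15 0.055 [0.0001 0.0543 0.0579] Fy 0.7
14.4 0.05 [0.0001 0.0493 0.0579] Fy 1.4
14.65 0.045 [0.0001 0.0443 0.0579] Fy 0.3
14.9 0.04 [0.0001 0.0394 0.0579] Fy 0.3
15.15 0.035 [-0.0001  0.0367  0.0583] Fy 5.0
15.4 0.03 [-0.0001  0.0366  0.0587] Fy 16.8
15.65 0.025 [-0.0001  0.0365  0.0592] Fy 26.9
```

```bash
python3 - <<'E'
from h import *
ctrl.movel(Wp(ST,[0,.06,.058]),max_speed=.15)
ctrl.movel(Wp(ST,[0,.06,.22]),max_speed=.3); 
a=30; psi=CO[2]+np.pi/2-np.radians(a); X=Wp(CO,[-.005,-.055,.22])
ctrl.ungrasp(); ctrl.movep(X,qz(psi)); st_()
for n in("top","scene"):
    im,d=vision.grab_frame(n); cv2.imwrite(f"pics/{n}3.png",im)
a=cv2.imread("pics/top3.png")[180:270,220:320];b=cv2.imread("pics/scene3.png")[190:310,310:440]
cv2.imwrite("pics/m3.png",np.hstack([cv2.resize(a,(400,360),interpolation=2),cv2.resize(b,(390,360),interpolation=2)]))
cv2.imwrite("pics/m3b.png",cv2.resize(cv2.imread("pics/scene3.png")[80:220,220:360],None,fx=4,fy=4,interpolation=2))
E
```

```text
19.43 tcp [ 0.4942 -0.2534  0.2202] F [0.9 0.8 0.1] T [ 0.03 -0.04  0.02] w 0.0852
```

View pics/m3.png

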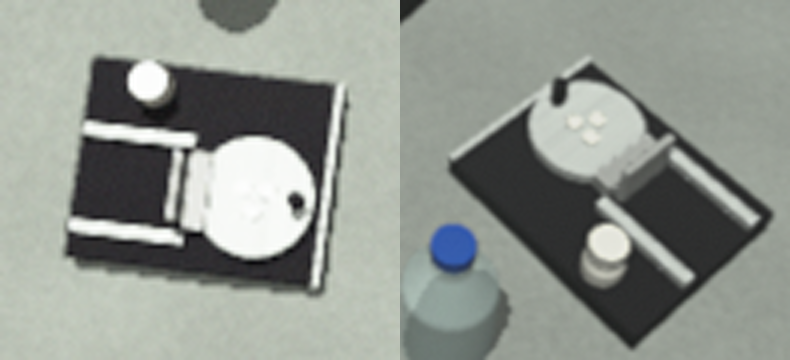

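View pics/m3b.png

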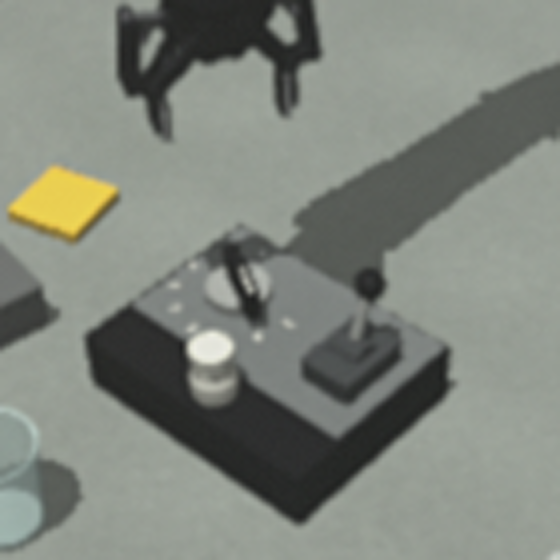

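```bash
python3 - <<'E'
from h import *
for cam,o,s,sz in(("top",(335,195),6,(90,80)),("scene",(235,125),6,(105,90))):
    im=cv2.imread(f"pics/{cam}0.png"); a=cv2.resize(im[o[1]:o[1]+sz[1],o[0]:o[0]+sz[0]],None,fx=s,fy=s,interpolation=2)
    for d,c in((0,(255,0,0)),(30,(0,0,255)),(60,(0,255,0))):
        r=np.radians(90-d); P=[Wp(CO,[-.005+l*np.cos(r)-w*np.sin(r),-.055+l*np.sin(r)+w*np.cos(r),.102]) for l,w in((-.02,-.007),(.048,-.007),(.048,.007),(-.02,.007))]
        u=(proj(cam,P)-o+.5)*s-.5; cv2.polylines(a,[np.round(u).astype(np.int32)],True,c,1,cv2.LINE_AA)
    cv2.imwrite(f"pics/sel_{cam}.png",cv2.resize(a,(390,340)))
cv2.imwrite("pics/sel.png",np.hstack([cv2.imread("pics/sel_top.png"),cv2.imread("pics/sel_scene.png")]))
E
```

```text
(no output)
```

View pics/sel.png

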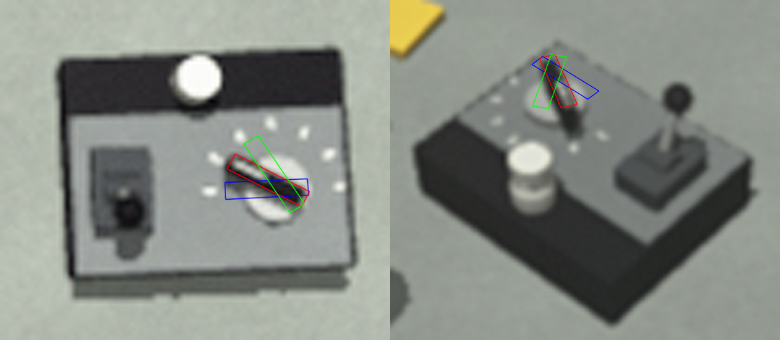

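```bash
python3 - <<'E'
from h import *
psi=CO[2]+np.pi/2-np.radians(30); X=Wp(CO,[-.005,-.055,.079])
ctrl.movel(X,max_speed=.15); st_()
ctrl.close_gripper(force=40); s=st_()
if .009<s["width"]<.02:
    for a in (45,60,75,90,105,120):
        ctrl.movel(X,qz(CO[2]+np.pi/2-np.radians(a)),max_speed=.1); s=st_()
        if np.linalg.norm(s["contact_force"])>50: print("stop");break
    ctrl.pause(.2); st_()
E
```

```text
20.62 tcp [ 0.4941 -0.2548  0.0798] F [0.5 0.1 0.4] T [ 0.04 -0.02  0.06] w 0.0853
21.27 tcp [ 0.4934 -0.2548  0.0792] F [-2.1  0.2  4.2] T [0.08 0.35 0.04] w 0.0132
21.68 tcp [ 0.493  -0.2546  0.0792] F [-4.4  1.7  6.9] T [0.18 0.72 0.18] w 0.013
22.09 tcp [ 0.4927 -0.2543  0.0792] F [-4.8  1.9  8.3] T [ 0.52  0.96 -0.02] w 0.0133
22.5 tcp [ 0.4925 -0.2539  0.0792] F [-6.2  3.8  7.9] T [0.63 1.01 0.19] w 0.013
22.91 tcp [ 0.4925 -0.2535  0.0792] F [-5.4  3.5 10.3] T [0.95 1.15 0.01] w 0.0134
23.32 tcp [ 0.4924 -0.253   0.0792] F [-5.9  4.8 10.8] T [1.07 1.15 0.22] w 0.0132
23.73 tcp [ 0.4926 -0.2526  0.0792] F [-5.4  7.2 10.8] T [1.38 1.13 0.  ] w 0.0131
23.93 tcp [ 0.4926 -0.2526  0.0792] F [-5.8  6.6 11. ] T [1.35 1.13 0.05] w 0.0132
```

```bash
python3 - <<'E'
from h import *
ctrl.ungrasp(); p=get_state()["tcp_pos"]; ctrl.movel([p[0],p[1],.22],max_speed=.3); st_()
for psi in (CO[2],CO[2]+np.pi,CO[2]+np.pi/2,CO[2]-np.pi/2):
    for x in(-.09,.03):
        q=ctrl.ik(Wp(CO,[x,.075,.122]),qz(psi)); print(psi.round(2),x,None if q is None else q.round(2))
ctrl.close_gripper(force=60)
X=Wp(CO,[-.09,.075,.20])
ctrl.movep(X,qz(CO[2]+np.pi/2)); st_()
for n in("top","scene"):
    im,d=vision.grab_frame(n); cv2.imwrite(f"pics/{n}4.png",im)
a=cv2.imread("pics/top4.png")[195:275,335:425];b=cv2.imread("pics/scene4.png")[90:220,225:350]
cv2.imwrite("pics/m4.png",np.hstack([cv2.resize(a,(405,360),interpolation=2),cv2.resize(b,(375,360),interpolation=2)]))
E
```

```text
25.23 tcp [ 0.4934 -0.2549  0.2205] F [ 0.1 -0.3 -0.8] T [ 0.02 -0.03  0.02] w 0.0854
0.07 -0.09 [ 0.55  0.36 -0.39  2.16  0.22  0.66 -1.5 ]
0.07 0.03 [ 0.44  0.5  -0.38  1.89  0.25  0.8  -1.58]
3.21 -0.09 [ 1.07  0.58 -1.22  2.16  0.72  0.91  1.05]
3.21 0.03 [ 0.9   0.76 -1.23  1.88  0.81  1.11  0.99]
1.64 -0.09 [ 0.81  0.42 -0.77  2.16  0.44  0.72 -0.18]
1.64 0.03 [ 0.68  0.57 -0.76  1.88  0.5   0.88 -0.26]
-1.5 -0.09 [ 0.28  0.34 -0.03  2.16  0.02  0.64 -2.84]
-1.5 0.03 [-0.18  0.54  0.56  1.9  -0.38  0.81 -2.49]
27.51 tcp [ 0.4003 -0.1311  0.2001] F [ 0.1 -0.5 -0.5] T [-0.02 -0.01  0.03] w 0.0001
```

View pics/m4.png

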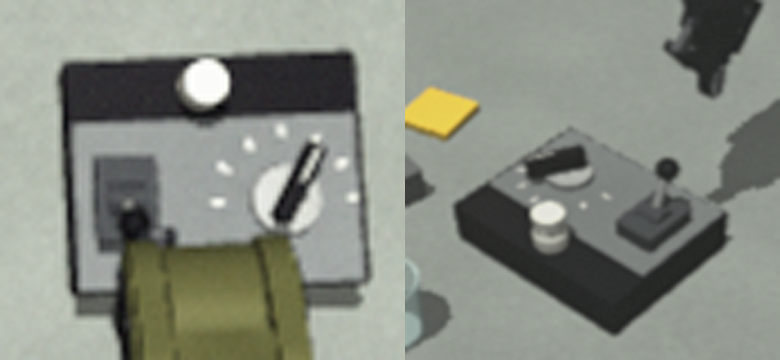

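```bash
python3 - <<'E'
from h import *
ctrl.movel(Wp(CO,[-.09,.075,.122]),max_speed=.2); st_()
for x in [-.06,-.045,-.03,-.02,-.01,-.005]+list(np.arange(0,.031,.005)):
    ctrl.movel(Wp(CO,[x,.075,.122]),max_speed=.08); s=get_state()
    u=unit(CO,s["tcp_pos"]); F=s["contact_force"]; fx=np.cos(CO[2])*F[0]+np.sin(CO[2])*F[1]
    print(round(s["time"],2),round(x,3),u.round(4),"Fx",round(fx,1))
    if fx<-8: break
E
```

```text
28.15 tcp [ 0.4003 -0.1305  0.1223] F [0.7 0.8 0.2] T [-0.01 -0.04 -0.  ] w -0.0004
28.68 -0.06 [-0.06    0.0751  0.1222] Fx -1.3
29.02 -0.045 [-0.0449  0.0751  0.1219] Fx 0.7
29.36 -0.03 [-0.0297  0.0752  0.1219] Fx -0.2
29.63 -0.02 [-0.0196  0.0751  0.122 ] Fx -0.5
29.91 -0.01 [-0.0096  0.0752  0.122 ] Fx 0.5
30.16 -0.005 [-0.0047  0.0751  0.122 ] Fx -0.2
30.41 0.0 [0.0004 0.075  0.122 ] Fx -0.4
30.66 0.005 [0.0037 0.0749 0.1217] Fx -4.9
30.91 0.01 [0.0041 0.0746 0.1209] Fx -16.3
```

```bash
python3 - <<'E'
from h import *
ctrl.movel(Wp(CO,[-.07,.075,.122]),max_speed=.15)
ctrl.movel(Wp(CO,[-.09,.075,.3]),max_speed=.3)
ctrl.movep([.23,-.5,.3],qz(CO[2]+np.pi/2)); st_()
for n in("top","scene"):
    im,d=vision.grab_frame(n); cv2.imwrite(f"pics/{n}5.png",im)
a=cv2.imread("pics/top5.png")[195:275,335:425];b=cv2.imread("pics/scene5.png")[110:220,225:350]
c=cv2.imread("pics/top5.png")[185:265,225:315]
cv2.imwrite("pics/m5.png",np.vstack([np.hstack([cv2.resize(a,(400,300),interpolation=2),cv2.resize(b,(400,300),interpolation=2)]),np.hstack([cv2.resize(c,(400,300),interpolation=2),cv2.resize(cv2.imread("pics/top5.png"),(400,300))])]))
print(proj("top",[Wp(CO,[s*.029,.075,.135]) for s in(-1,1)]))
E
```

```text
33.85 tcp [ 0.2316 -0.4988  0.3001] F [0.4 0.1 0.1] T [ 0.04  0.   -0.06] w -0.0003
[[364.62874911 246.90726202]
 [363.69306536 230.23040284]]
```

View pics/m5.png

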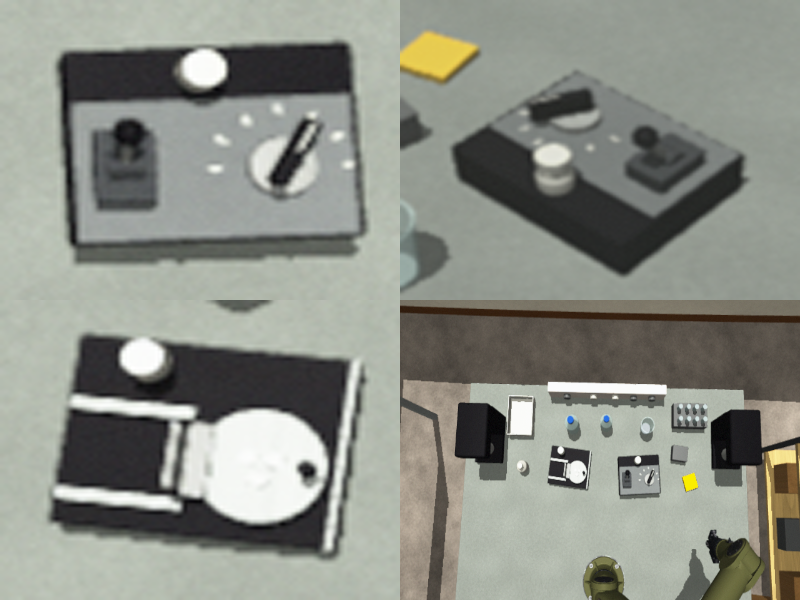

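The ball is at about pixel (364,230), where the far end of its swing should project at (364,230). The selector points at the fifth dash, the bar sits against the flat, and the bystanders look unmoved.

```bash
python3 -c "
from h import *
print(ticket.close_job()); st_()"
```

```text
the job is handed in; nothing more can be done
None
the job is handed in; nothing more can be done
```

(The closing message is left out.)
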